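# Drive home the wedge of a gel-casting clamp

## Task

The orange wedge that locks the glass gel cassette in the bench clamp is still loose. Pick up the mallet by its handle, tap the butt of the wedge sideways with the mallet head until the wedge stops advancing and sits tight, then lay the mallet flat on the bench. Do not push the wedge with the gripper, and do not disturb the flask.

Things in the scene. Friction and masses are not known exactly. Their poses are not given: they have to be found in the camera images.
- mallet_grip (a point): Mallet, black rubber head with yellow bands, wooden handle, yellow end knob; lies flat. Point: middle of the handle (22 mm wide and high, 24 mm above the bench), grip here from above. x runs along the handle to the head, y along the head's axis, z up. Head: 48 mm cylinder, 70 mm long along y, centred at x = 65 mm, flat faces at y = ±35 mm. Knob: diameter 48 mm, ends at x = -97 mm.
- wedge_butt (a point): Centre of the butt face (31 mm wide, 35 high) of the orange wedge, 45 mm above the bench, out of the left side of a fixed grey clamp with glass plates. Drive it along this point's -y axis (to the robot's right); x is level, away from the robot. Clamp: 100 mm along y, 76 high, from x = -34 to +80 mm. Butt to clamp side: 70 mm when out, 30 when tight.
- wedge (a joint): How far the wedge is driven, m: 0 out, 0.040 tight, where it stops and the black line round it, 30 mm from the butt, meets the clamp's side. Starts between 0 and 0.012. It slides with a steady friction of about 3 N, stays where it is left, and closes the white jaw on the glass.
- flask: Conical glass flask, 62 mm in diameter, 102 mm high, standing upright beyond the clamp, a bystander to be left alone; origin at the centre of its underside. Also in the room: a fixed white water bath, 226 mm high, over x 0.46 to 0.76, y 0.09 to 0.42 m (x ahead of the robot, y left): keep the arm in front of or above it.

How it is judged (in metres and radians):
On the way, in this order (a step that is already met when the one before it is completed fails the run):
1. the mallet is lifted off the bench while the wedge is still loose (height (world z) of mallet_grip above 0.034 m and value of joint wedge below 0.02 m), for 0.1 s.
2. the wedge is driven tight, the mallet's head at its butt (value of joint wedge above 0.036 m and distance between mallet_grip and wedge_butt below 0.13 m and x of wedge_butt in the frame of mallet_grip between 0.035 and 0.095 m), for 0.1 s.
At the end, for the whole second after the job is handed in: The wedge is tight (driven at least 36 of its 40 mm) and the mallet lies flat on the bench (handle middle less than 32 mm up), released and at rest (value of joint wedge above 0.036 m and height (world z) of mallet_grip below 0.032 m and linear speed of mallet below 0.02 m/s); the robot touches nothing.
It fails at once if the gripper or arm pushes the wedge (contact force between any of the fingers, the arm and wedge above 1 N).
It fails at once if the flask is moved by more than 20 mm or tipped (distance of flask from where it was at the start of the episode above 0.02 m or angle between flask's own z axis and vertical above 0.3 rad).
It also fails if it takes over 45 s, if anything falls off the work surface, if the arm or the gripper's body presses on something with over 40 N, if the wrist force passes 120 N, or if a joint passes its speed limit or range.

## Robot

A 6-joint arm with a two-finger parallel gripper is mounted at the origin on a cart in front of the work surface, level with it; the furniture and walls round the work are solid. World frame = base frame: x ahead of the robot, y to its left, z up, the work surface at z = 0. Lengths are in m, angles in degrees, forces in N, time in s.
With the tool pointing down it reaches from about 0.3 to 0.75 m from the base axis. Payload 8.5 kg.
Tool frame: the origin (TCP) lies midway between the tips of the shut fingers; the grasp point (between the pads) lies 19 mm behind it (env.grip_depth is the distance from the TCP to the grasp point, in m); y points along the fingers, x is the direction in which the jaws open and shut, and the axes are right-handed (so a half turn about y gives the same grasp; the last joint's range is limited). The gripper opens to 85 mm and grips with 20 to 120 N. Pads are 22 mm wide; open, the fingers measure 114 mm over their backs; the gripper's body (76 mm by 85 mm) begins 54 mm behind the grasp point. The pads swing forward as they close: fully open they stand 13 mm farther back than shut.
Start: joints at [56.878, 21.807, 74.336, -0, 83.858, -12.336], TCP at [0.195, 0.514, 0.231] pointing down, gripper open.
Joint ranges: [-178.18, 178.18], [-50.72, 133.34], [12.68, 142.11], [-81.47, 261.47], [9.98, 163.14], [-165.26, 165.26]. Speed limits (degrees/s): [136.94, 136.94, 180, 180, 180, 180].

## Interface

Orientations are given as a 3x3 rotation matrix whose columns are the frame's x, y, z axes.
In Python, from rig import env gives the robot as it stands.
- The arm moves only by the shell command python3 -m inch 'ROWS' [FORCE]. ROWS is JSON, a list that holds one entry, the list of rows, each a list of 7 numbers: the gripper command: -1 is shut, 1 is fully open, values between are in proportion, then the shift along the world's x, y, z in cm, then the turn, a rotation vector about the world's x, y, z in degrees. In form: [[[grip, dx, dy, dz, rx, ry, rz], ...]]. A call has 1 to 20 rows; each row is the pose to reach, as a shift and turn from the pose commanded when the call began; what a row does not reach only later rows make up. A row lasts 1/8 s, in which the tool goes at most 62.5 mm and 10.7 degrees, less where a joint would pass 70% of its speed; a pose out of reach is approached as far as the arm can. A call with a gripper value outside its range is refused whole. The fingers move at their own pace and stop on an object; FORCE is the grip in N (left out, the last holds). Time passes only in rows, so rows that repeat a pose let the fingers close. It gives the time, the measured TCP pose, the force and the opening at its end, in the units of the state.
- env.observe(): the state, without advancing time (a new reading comes with each control period).
- env.get_image(name): name is "side" or "top"; returns a dict with "frame" (400x640x3 uint8, red, green, blue), "mtx" (3x3 intrinsics, pixels), "rvec" (rotation vector, rad) and "tvec" (3), from world to camera coordinates, as OpenCV has them. Camera axes: x right, y down, z forward; pixel columns grow to the right and rows downward; lengths in m; the calibration is good to about 2 mm. A picture is of the moment at which its call begins. There is no depth.
- env.close_job(): hands the job in, once; it reports no verdict.
The state is a dict: "time_s": time; "q": joint angles; "qvel": joint speeds; "joint_efforts": joint torques, N m; "position": TCP position; "tool_rot": TCP orientation; "ft_force": force on the tool from outside, world axes, zero at the start; "wrist_torque": the same for the moment, N m; "grip_width": finger opening in m.
Only numpy, scipy, OpenCV 4.12 (cv2) and the standard library are available. Lean on these libraries where they do the work, as an engineer would, in place of code of your own. Each camera call takes 0.05 s, during which the arm holds its last target.

## Working session

There is one attempt and no reset: what is moved stays moved. The work goes in short steps, Python scripts to look and compute and a shell command to move; the robot and the scene stay as the last step left them, time stands still between calls to the robot, and variables do not carry over. Pictures are saved under pics/ and viewed, and the job is handed in when it is done.

```bash
mkdir -p pics; ls
cat > h.py <<'E'
import numpy as np, cv2
from rig import env
def cap(n,f):
    d=env.get_image(n); cv2.imwrite('pics/'+f+'.png',cv2.cvtColor(d['frame'],cv2.COLOR_RGB2BGR)); np.savez('pics/'+f+'.npz',mtx=d['mtx'],rvec=d['rvec'],tvec=d['tvec'])
def back(f,u,v,z):
    d=np.load('pics/'+f+'.npz');R=cv2.Rodrigues(d['rvec'])[0];c=-R.T@d['tvec'].ravel()
    r=R.T@np.linalg.inv(d['mtx'])@[u,v,1]; return c+r*(z-c[2])/r[2]
def proj(f,P):
    d=np.load('pics/'+f+'.npz'); return cv2.projectPoints(np.array(P,float).reshape(-1,1,3),d['rvec'],d['tvec'],d['mtx'],None)[0].reshape(-1,2)
def crop(f,x0,y0,x1,y1,s,o):
    im=cv2.imread('pics/'+f+'.png')[y0:y1,x0:x1]; cv2.imwrite('pics/'+o+'.png',cv2.resize(im,None,fx=s,fy=s,interpolation=cv2.INTER_CUBIC))
E
python3 -c "
from h import *
cap('top','t0');cap('side','s0')
o=env.observe();print(o)
for f in('t0','s0'):
  d=np.load('pics/'+f+'.npz');print(-cv2.Rodrigues(d['rvec'])[0].T@d['tvec'].ravel())"
```

```text
pics
{'time_s': 0.1, 'q': array([ 5.68778814e+01,  2.18382065e+01,  7.43798555e+01,  5.54759990e-04,
        8.38581874e+01, -1.23369319e+01]), 'qvel': array([ 0.12359017, -0.07051193, -0.17881749, -0.0765706 ,  0.10822844,
        0.05651922]), 'joint_efforts': array([ 4.29127205e-03, -4.49219549e+01, -2.31658834e+01, -1.02487252e-04,
        3.64823711e-03, -2.64799276e-06]), 'position': array([0.19503834, 0.51397439, 0.2307667 ]), 'tool_rot': array([[ 3.54865757e-01, -7.35246275e-04, -9.34916977e-01],
       [ 9.34916365e-01, -1.10929653e-03,  3.54866397e-01],
       [-1.29801435e-03, -9.99999114e-01,  2.93742424e-04]]), 'ft_force': array([ 0.92501236,  0.18327667, -0.20009333]), 'wrist_torque': array([ 0.01839367,  0.04703798, -0.04097758]), 'grip_width': 0.0856095325309033}
[ 0.47946911 -0.14198651  0.91831286]
[0.35829599 0.55335357 0.62644636]
```

View pics/t0.png

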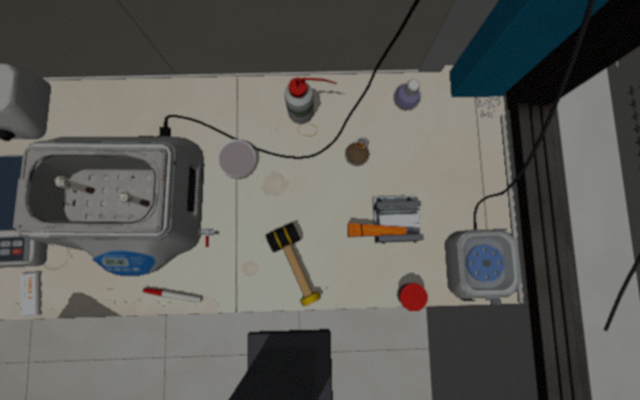

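View pics/s0.png

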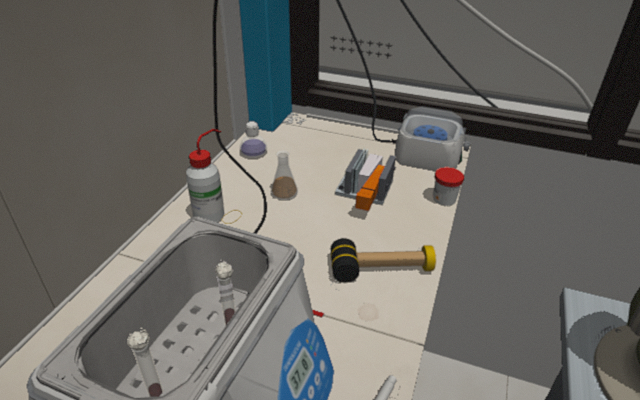

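```bash
python3 -c "
from h import *
crop('t0',240,180,440,320,4,'t0c');crop('s0',310,130,470,290,4,'s0c')"
```

```text
(no output)
```

View pics/t0c.png

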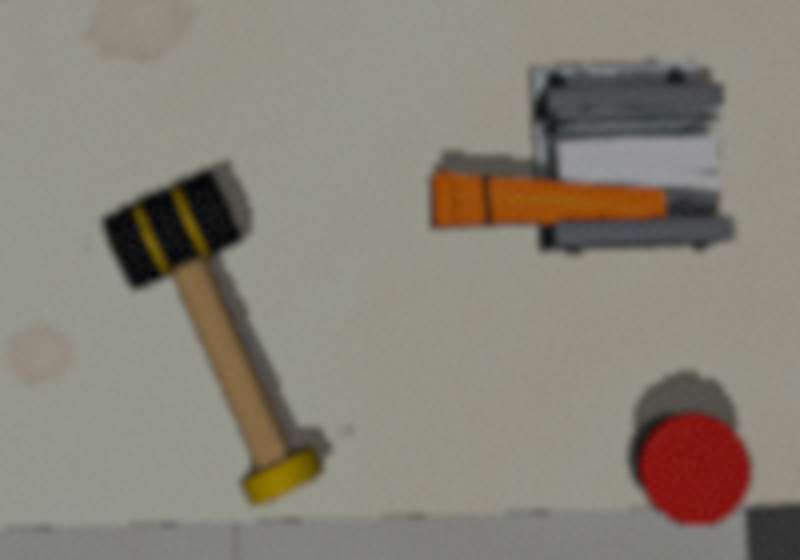

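View pics/s0c.png

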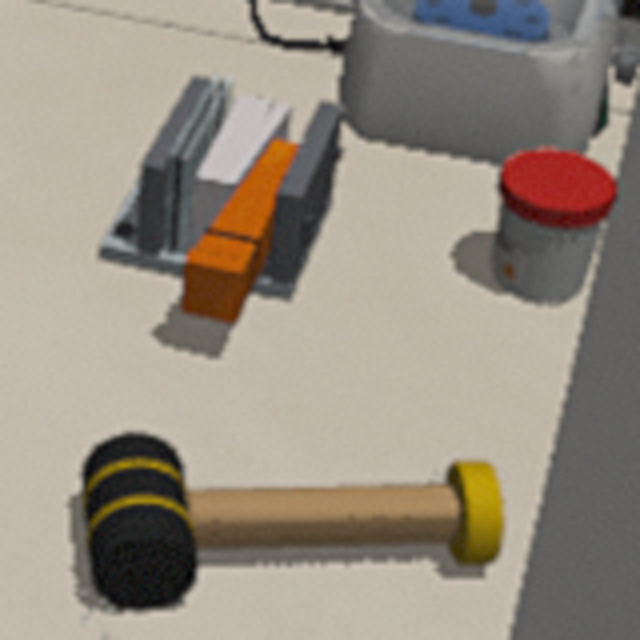

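```bash
python3 -c "
from h import *
np.set_printoptions(precision=4,suppress=True)
b=lambda u,v,z:back('t0',240+u/4,180+v/4,z)
A=b(192,262,.03);B=b(268,462,.03);print('handle',A,B)
d=A-B;d/=np.linalg.norm(d);ang=np.degrees(np.arctan2(d[1],d[0]));print(d,ang)
print('knob end ctr',b(288,490,.03), 'knob inner',b(265,458,.04))
print('head far edge',b(165,190,.03),'head near',b(180,265,.03))
print('left face edge',b(105,220,.024),b(133,287,.024), 'right',b(215,170,.03),b(240,235,.03))
print('butt top',b(432,170,.0625),b(432,227,.0625))
print('line',b(487,172,.0625),b(490,222,.0625))
print('clamp left side top',b(545,90,.076),b(552,225,.076))
s=lambda u,v,z:back('s0',310+u/4,130+v/4,z)
print('S butt top',s(188,256,.0625),s(248,272,.0625),'bot',s(184,308,.0275),s(232,322,.0275))
print('S handle',s(195,516,.03),s(455,513,.03))
print('flask',back('s0',284,190,0))
"
```

```text
handle [ 0.5085 -0.0702  0.03  ] [ 0.395  -0.1112  0.03  ]
[0.9404 0.34   0.    ] 19.879647125897847
knob end ctr [ 0.3792 -0.1221  0.03  ] knob inner [ 0.3982 -0.11    0.04  ]
head far edge [ 0.5504 -0.0553  0.03  ] head near [ 0.507  -0.0633  0.03  ]
left face edge [ 0.5344 -0.0197  0.024 ] [ 0.4954 -0.0355  0.024 ] right [ 0.5611 -0.0843  0.03  ] [ 0.5232 -0.098   0.03  ]
butt top [ 0.5547 -0.2076  0.0625] [ 0.523  -0.2064  0.0625]
line [ 0.5528 -0.2384  0.0625] [ 0.5248 -0.2389  0.0625]
clamp left side top [ 0.5963 -0.2711  0.076 ] [ 0.5215 -0.2713  0.076 ]
S butt top [ 0.5515 -0.2075  0.0625] [ 0.5197 -0.2053  0.0625] bot [ 0.5522 -0.2101  0.0275] [ 0.526  -0.2077  0.0275]
S handle [ 0.5023 -0.0615  0.03  ] [ 0.3934 -0.1056  0.03  ]
flask [ 0.7306 -0.2465  0.    ]
```

```bash
python3 -m inch '[[[1,1.7,-5.1,1,0,0,4],[1,3.4,-10.3,1,0,0,8],[1,5.1,-15.4,1,0,0,12],[1,6.9,-20.6,1,0,0,16],[1,8.6,-25.7,1,0,0,20],[1,10.3,-30.9,1,0,0,24],[1,12,-36,0,0,0,28],[1,15,-40.7,-2,0,0,32],[1,18.1,-45.5,-4,0,0,36],[1,21.2,-50.2,-6,0,0,40],[1,24.2,-55,-8,0,0,43.3],[1,27.3,-59.7,-10,0,0,43.3],[1,27.3,-59.7,-10,0,0,43.3],[1,27.3,-59.7,-10,0,0,43.3]]]' 50
python3 -c "
from h import *
cap('side','s1');cap('top','t1');o=env.observe();print(o['position'],o['tool_rot'],o['ft_force'])
crop('s1',310,50,470,290,2.5,'s1c');crop('t1',240,180,440,320,4,'t1c')"
```

```text
time_s: 1.85
position: [0.4677, -0.0824, 0.1311]
tool_rot: [[-0.383, -0.001, -0.924], [0.924, 0.001, -0.383], [0.001, -1.0, 0.001]]
ft_force: [-0.3, 1.0, -0.6]
grip_width: 0.0854
[ 0.4677116  -0.08186449  0.13175727] [[-3.83861762e-01  2.12208745e-04 -9.23390547e-01]
 [ 9.23390567e-01 -1.43131155e-05 -3.83861774e-01]
 [-9.46754209e-05 -9.99999977e-01 -1.90457296e-04]] [0.43130974 0.93699343 0.46470138]
```

View pics/s1c.png

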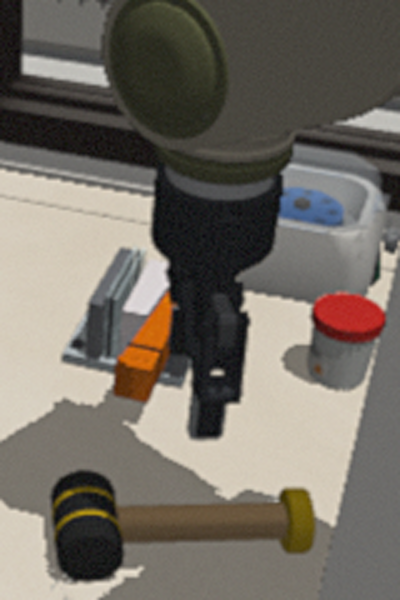

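View pics/t1c.png

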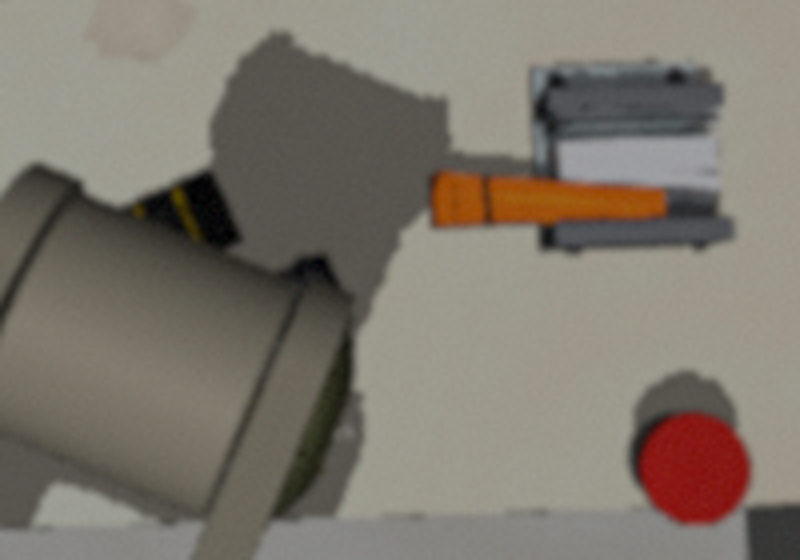

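```bash
python3 -m inch '[[[1,0,0,-5,0,0,0],[1,0,0,-9,0,0,0],[1,0,0,-11,0,0,0],[1,0,0,-12.4,0,0,0],[1,0,0,-12.4,0,0,0],[1,0,0,-12.4,0,0,0],[-1,0,0,-12.4,0,0,0],[-1,0,0,-12.4,0,0,0],[-1,0,0,-12.4,0,0,0],[-1,0,0,-12.4,0,0,0],[-1,0,0,-12.4,0,0,0],[-1,0,0,-12.4,0,0,0],[-1,0,0,-12.4,0,0,0],[-1,0,0,-12.4,0,0,0]]]' 70
python3 -c "
from h import *
cap('side','s2')
crop('s2',310,130,470,290,4,'s2c')"
```

```text
time_s: 3.7
position: [0.4683, -0.0828, 0.0077]
tool_rot: [[-0.383, 0.0, -0.924], [0.924, -0.0, -0.383], [-0.0, -1.0, -0.0]]
ft_force: [-1.4, 1.1, 5.3]
grip_width: 0.0208
```

View pics/s2c.png

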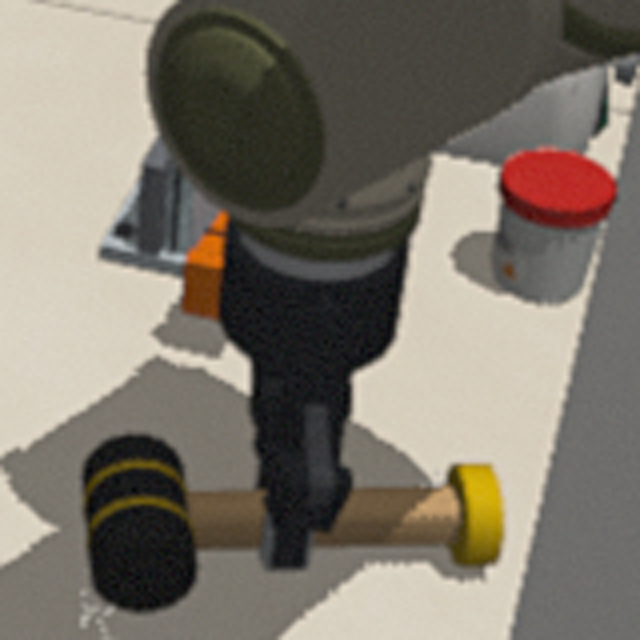

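```bash
python3 -m inch '[[[-1,0,0,1,0,0,0],[-1,0,0,2.1,0,0,0],[-1,0,0,2.1,0,0,0],[-1,0,-1,2.1,0,0,-8],[-1,0.3,-2.5,2.1,0,0,-15],[-1,0.5,-4.0,2.1,0,0,-22.5],[-1,0.5,-4.9,2.1,0,0,-22.5],[-1,0.5,-4.9,2.1,0,0,-22.5],[-1,0.5,-4.9,2.1,0,0,-22.5]]]' 90
python3 -c "
from h import *
cap('side','s3');cap('top','t3')
crop('s3',310,130,470,290,4,'s3c');crop('t3',240,180,440,320,4,'t3c')"
```

```text
time_s: 4.88
position: [0.4729, -0.1314, 0.0283]
tool_rot: [[-0.002, -0.0, -1.0], [1.0, 0.0, -0.002], [0.0, -1.0, 0.0]]
ft_force: [-0.2, 0.1, -1.6]
grip_width: 0.0205
```

View pics/s3c.png

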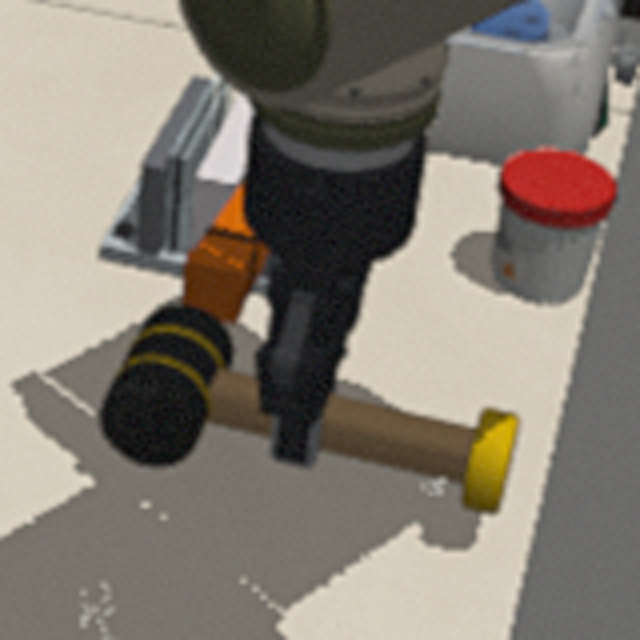

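View pics/t3c.png

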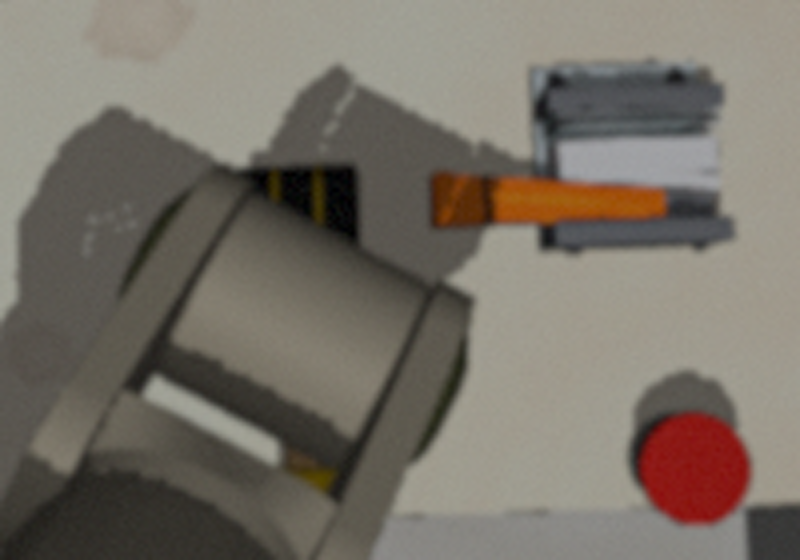

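```bash
python3 -c "
from h import *
c=np.array([310,130])
for n,P in dict(headctr=(.538,-.1315,.045),knobend=(.376,-.1315,.045),knobtop=(.376,-.1315,.069)).items(): print(n,(proj('s3',P)-c)*4)
print('face far/near top',(proj('t3',[(.562,-.1665,.045),(.538,-.1665,.069),(.514,-.1665,.045)])-[240,180])*4)"
```

```text
headctr [[167.00139769 378.935808  ]]
knobend [[508.4070403  461.53629542]]
knobtop [[516.99225176 421.38625488]]
face far/near top [[357.29677705 162.1026751 ]
 [359.7321329  201.20363385]
 [359.92473021 246.51348696]]
```

```bash
python3 -m inch '[[[-1,0,-2,0,0,0,0],[-1,0,-3.5,0,0,0,0],[-1,0,-4.2,0,0,0,0],[-1,0,-4.9,0,0,0,0],[-1,0,-5.6,0,0,0,0],[-1,0,-6.3,0,0,0,0],[-1,0,-7,0,0,0,0],[-1,0,-7,0,0,0,0]]]' 90
python3 -m inch '[[[-1,0,-0.2,0,0,0,0],[-1,0,-0.4,0,0,0,0],[-1,0,-0.4,0,0,0,0]]]'
python3 -c "
from h import *
cap('side','s4');cap('top','t4')
crop('s4',310,130,470,290,4,'s4c');crop('t4',290,180,440,285,5,'t4c')"
```

```text
time_s: 5.98
position: [0.4731, -0.2025, 0.0283]
tool_rot: [[0.0, -0.0, -1.0], [1.0, -0.0, 0.0], [-0.0, -1.0, 0.0]]
ft_force: [0.5, 0.9, -2.9]
grip_width: 0.0205
time_s: 6.35
position: [0.4729, -0.2057, 0.0282]
tool_rot: [[-0.0, -0.001, -1.0], [1.0, 0.0, -0.0], [0.0, -1.0, 0.001]]
ft_force: [-2.0, 0.8, -2.1]
grip_width: 0.0209
```

View pics/t4c.png

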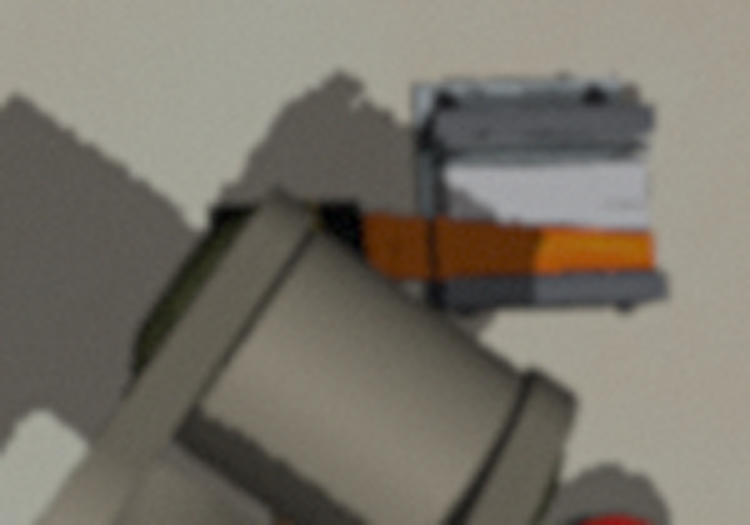

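View pics/s4c.png

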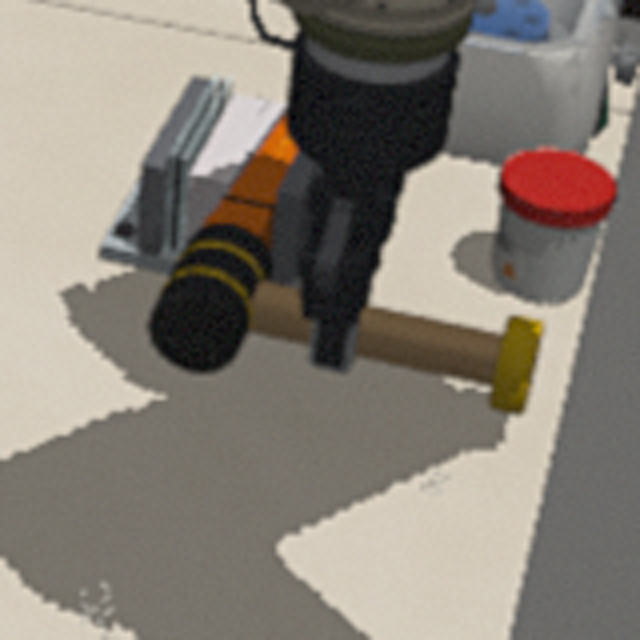

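```bash
for i in 1 ; do python3 -m inch '[[[-1,0,-0.1,0,0,0,0],[-1,0,-0.2,0,0,0,0],[-1,0,-0.2,0,0,0,0]]]' ; done
python3 -m inch '[[[-1,0,-0.1,0,0,0,0],[-1,0,-0.1,0,0,0,0]]]'
```

```text
time_s: 6.82
position: [0.4731, -0.2078, 0.0283]
tool_rot: [[-0.0, -0.0, -1.0], [1.0, 0.0, -0.0], [0.0, -1.0, 0.0]]
ft_force: [-1.4, 3.0, -2.2]
grip_width: 0.0208
time_s: 7.08
position: [0.473, -0.2083, 0.0282]
tool_rot: [[-0.001, -0.001, -1.0], [1.0, 0.001, -0.001], [0.001, -1.0, 0.001]]
ft_force: [-0.9, 5.9, -1.8]
grip_width: 0.0207
```

```bash
python3 -m inch '[[[-1,0,-0.1,0,0,0,0],[-1,0,-0.2,0,0,0,0],[-1,0,-0.2,0,0,0,0]]]'
python3 -c "
from h import *
cap('side','s5');cap('top','t5')
crop('s5',350,150,430,230,8,'s5c');crop('t5',340,200,440,260,8,'t5c')"
```

```text
time_s: 7.45
position: [0.4727, -0.2088, 0.0282]
tool_rot: [[-0.002, -0.002, -1.0], [1.0, 0.003, -0.002], [0.003, -1.0, 0.002]]
ft_force: [0.2, 13.7, 0.8]
grip_width: 0.0208
```

View pics/t5c.png

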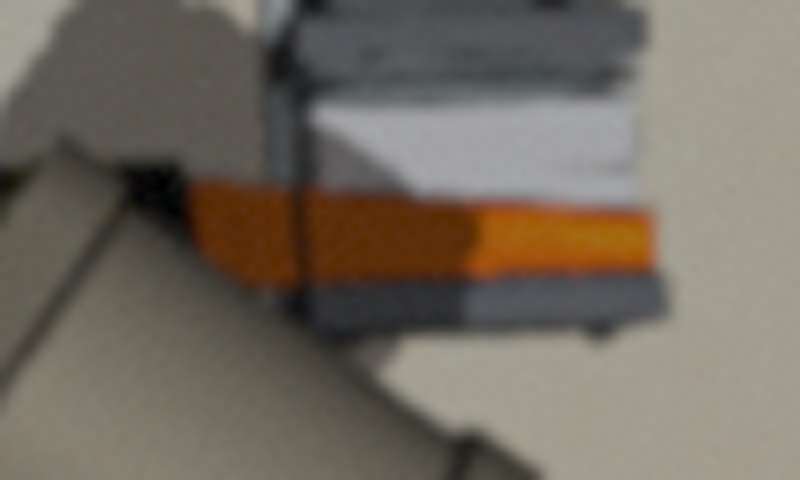

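View pics/s5c.png

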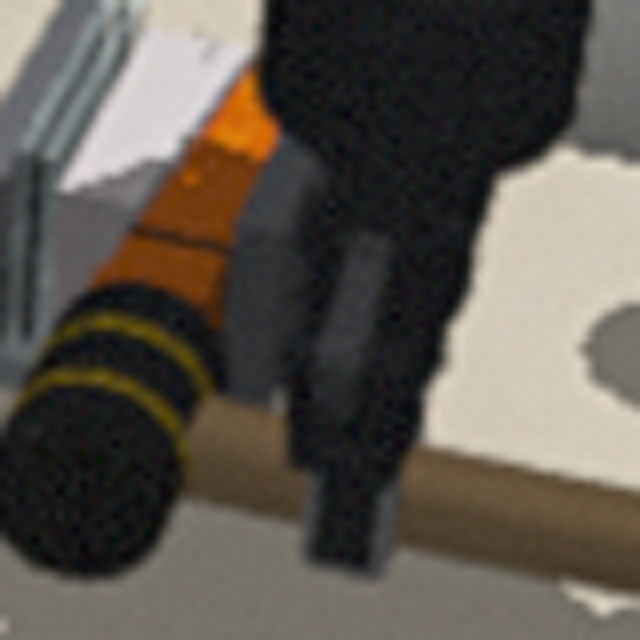

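```bash
python3 -m inch '[[[-1,0,2,0,0,0,0],[-1,0,5,0,0,0,0],[-1,0,8,0,0,0,0],[-1,0,10,0,0,0,0],[-1,0,10,0,0,0,0],[-1,0,10,-0.7,0,0,0],[-1,0,10,-1.4,0,0,0],[-1,0,10,-1.8,0,0,0],[-1,0,10,-2.1,0,0,0],[-1,0,10,-2.1,0,0,0]]]'
python3 -c "
from h import *
cap('side','s6')
crop('s6',310,130,470,290,4,'s6c')"
```

```text
time_s: 8.8
position: [0.4731, -0.1111, 0.0077]
tool_rot: [[0.0, 0.0, -1.0], [1.0, -0.0, 0.0], [-0.0, -1.0, -0.0]]
ft_force: [-2.8, -0.8, 5.4]
grip_width: 0.0206
```

View pics/s6c.png

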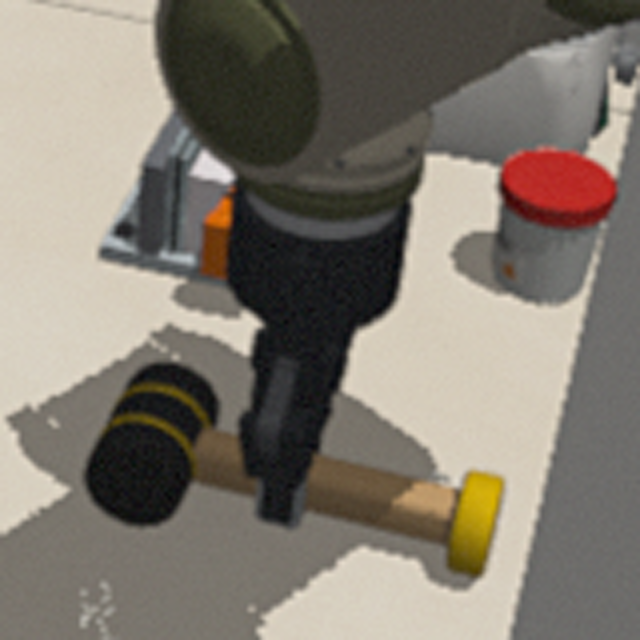

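The mallet is down on the bench with the same contact force as at the grasp. I'll release it and rise.

```bash
python3 -m inch '[[[0,0,0,0,0,0,0],[0,0,0,0,0,0,0],[1,0,0,0,0,0,0],[1,0,0,0,0,0,0],[1,0,0,0,0,0,0],[1,0,0,0,0,0,0],[1,0,0,0,0,0,0],[1,0,0,2,0,0,0],[1,0,0,6,0,0,0],[1,0,0,11,0,0,0],[1,0,0,16,0,0,0],[1,-4,6,20,0,0,0],[1,-8,12,22,0,0,0],[1,-12,18,22,0,0,0],[1,-12,18,22,0,0,0],[1,-12,18,22,0,0,0]]]'
python3 -c "
from h import *
cap('side','s7');cap('top','t7');
crop('s7',240,100,480,290,3,'s7c');crop('t7',240,180,440,320,4,'t7c');print(env.observe()['qvel'])"
```

```text
time_s: 10.85
position: [0.3518, 0.0707, 0.2278]
tool_rot: [[-0.004, 0.001, -1.0], [1.0, -0.0, -0.004], [-0.0, -1.0, -0.001]]
ft_force: [-0.1, 0.0, 0.9]
grip_width: 0.0856
[-1.40550598  1.05538796 -0.4143301  -0.04640089 -0.11007922  0.04342742]
```

View pics/s7c.png

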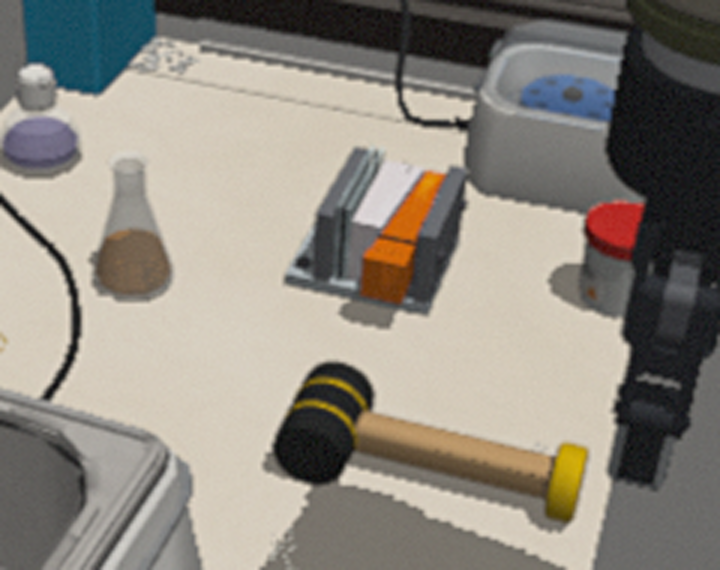

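View pics/t7c.png

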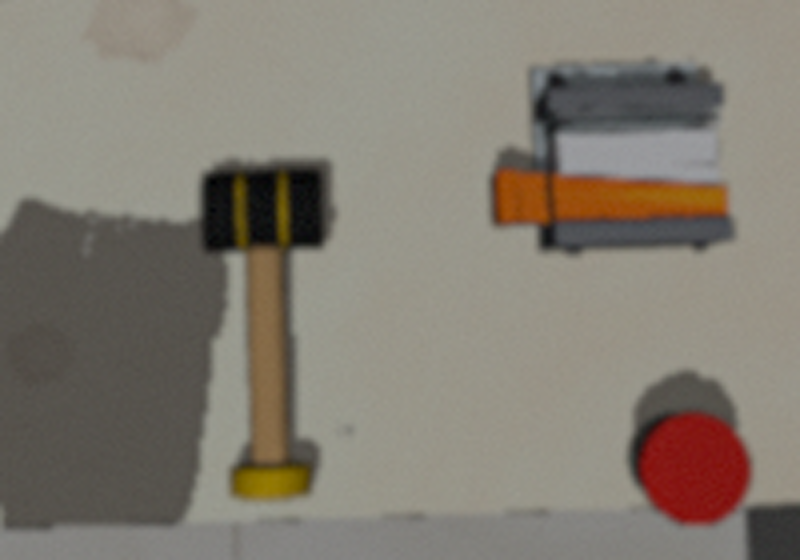

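```bash
python3 -c "
from h import *
print(back('t7',240+493/4,180+197/4,.0625)); print(back('t7',240+552/4,180+195/4,.0625))
print(env.close_job())"
```

```text
[ 0.5386778  -0.24114868  0.0625    ]
[ 0.53885738 -0.27419135  0.0625    ]
the job is handed in; nothing more can be done
None
```

The wedge is tight, the mallet lies flat on the bench, and the job is handed in, at about 11 s of the 45 s allowed. No verdict was reported.

- **Method:** I picked the mallet up by its handle, levelled its head with the wedge butt and drove the wedge along -y in small steps. It was closer to a steady push with the mallet head than separate taps.
- **Wedge:** It stopped advancing at the end. The last 2 mm commanded moved the tool only 0.5 mm, and the sideways force rose from about 1 N to 14 N. In the final pictures the black line meets the clamp's side and the butt is at y = -0.241 m. That puts it 30 to 31 mm from the clamp, against 30 mm when tight.
- **Mallet and flask:** The mallet lies flat, released and clear of the gripper. The flask is upright and looks undisturbed, though I did not measure its position again at the end.
- **Limits:** The forces I read between moves stayed under 15 N. No check failed or disagreed.

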